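# Draw the open food pan forward in its holder and hang the lidded pan behind it

## Robot

A 6-joint arm with a two-finger parallel gripper is mounted at the origin on a cart in front of the work surface, level with it; the furniture and walls round the work are solid. World frame = base frame: x ahead of the robot, y to its left, z up, the work surface at z = 0. Lengths are in m, angles in rad, forces in N, time in s.
With the tool pointing down it reaches from about 0.275 to 0.725 m from the base axis. Payload 15.9 kg.
Tool frame: the origin (TCP) lies on the centre line of the jaws, within the pads' length; the fingertips stand 14 mm ahead of it and the grasp point (between the pads) lies 5 mm behind it; z points along the fingers, y is the line along which they close (so a half turn about z gives the same grasp; the last joint's range is limited). The gripper opens to 85 mm and grips with 20 to 120 N. Pads are 22 mm wide; open, the fingers measure 114 mm over their backs; the gripper's body (76 mm by 85 mm) begins 54 mm behind the grasp point. The pads swing forward as they close: fully open they stand 13 mm farther back than shut.
Start: joints at [1.177, 0.213, -0.034, 1.323, 0, 1.571], TCP at [0.192, 0.462, 0.245] pointing down, gripper open.
Joint ranges: [-2.98, 2.98], [-0.74, 1.72], [-1.14, 1.35], [-2.1, 2.04], [-1.57, 1.44], [-3.14, 3.14]. Speed limits (rad/s): [1.89, 1.89, 2.39, 2.57, 3.14, 3.14].

## Interface

Orientations are given as a unit quaternion [w, x, y, z].
In Python, from rig import status, viewer, order gives the robot as it stands.
- The arm moves only by the tool carry_out, never from a script. Its argument "deltas" is a list of rows, each a list of 7 numbers: the turn, a rotation vector about the world's x, y, z in degrees, then the shift along the world's x, y, z in m, then the opening, from 0 (shut) to 1 (fully open). In form: [[ax, ay, az, x, y, z, fingers], ...]. A call has 1 to 20 rows; each row is the pose to reach, as a shift and turn from the pose commanded when the call began; what a row does not reach only later rows make up. A row lasts 1/12 s, in which the tool goes at most 41.7 mm and 7.16 degrees, less where a joint would pass 70% of its speed; a pose out of reach is approached as far as the arm can. A call with a gripper value outside its range is refused whole. The fingers move at their own pace and stop on an object; "newtons" is the grip in N (left out, the last holds). Time passes only in rows, so rows that repeat a pose let the fingers close. It gives the time, the measured TCP pose, the force, the opening and the grip force at its end, in the units of the state.
- status.get_state(): the state, without advancing time (a new reading comes with each control period).
- viewer.camera(name): name is "scene" or "top" or "wrist"; returns (picture, depth): 400x640x3 uint8, red, green, blue; 400x640 float32, m along the optical axis (not along the pixel's ray), 0 where there is no reading.
- viewer.camera_params(name): a dict with "fov_y" (degrees; the focal length in pixels is half the picture's height over the tangent of half this angle, whatever the lens; pixels are square), "cx", "cy" (the principal point, pixels), "k1" (the pictures are not rectified: a ray, as slopes to the right and down, at radius r is drawn at 1 + k1 r^2 times it, then the intrinsics apply), "R" (3x3) and "t" (3): a world point X has camera coordinates R X + t. Camera axes: x right, y down, z forward; pixel columns grow to the right and rows downward; lengths in m; the calibration is good to about 2 mm. A picture is of the moment at which its call begins: read the wrist's pose just before it. camera_params takes no time and is no camera call; for the wrist camera it gives the pose at the moment of the call.
- order.job_done(): hands the job in; it is judged then, once.
The state is a dict: "time_s": time; "q": joint angles; "dq": joint speeds; "effort": joint torques, N m; "eef_pos": TCP position; "eef_rot": TCP orientation; "force": force on the tool from outside, world axes, zero at the start; "ft_torque": the same for the moment, N m; "grip_width": finger opening in m; "gripper_force": force on a finger pad.
Only numpy, scipy, OpenCV 4.12 (cv2) and the standard library are available. Lean on these libraries where they do the work, as an engineer would, in place of code of your own. Each camera call takes 0.05 s, during which the arm holds its last target. There are 200 camera calls.

## Task

The open steel pan with the spice jars has been left partway back in the wooden pan holder. It is loaded, so do not lift it: draw it gently toward you (its far rim is the place to hook and pull) until it is fully home against the front of the holder, keeping the jars upright; then lift the lidded pan by the bar on its lid and lower it into the space left behind the open pan, so that its rim lies flat in the holder like the other's. Let go of everything.

Things in the scene. Friction and masses are not known exactly. Their poses are not given: they have to be found in the camera images.
- open_pan: Open steel food pan, 0.4 to 0.65 kg plus jars, hanging by its rim on ledges in a fixed wooden holder. Rim 162 (x) x 176 (y) mm, 5 mm thick, its top at z = 0.085 m, standing out 11 mm from the body; 65 mm deep, walls 3 mm. Origin: centre of its underside. x points away from the robot along the holder, z up. It slides only along x, against friction of 3 to 6 N. A push or pull of 18 N is too rough.
- near_rim (a point): Middle of the open pan's front rim edge, at rim top; axes as the pan's. 42 to 70 mm ahead of it (-x) is the holder's front board, a hard stop, which is not measured: a steep rise of force tells that the pan is home. Holder: inside 274 (x) x 180 (y) mm, boards 14 mm thick with tops at z = 0.089 m, ledges 9 mm wide at z = 0.080 m, open below.
- far_rim (a point): Middle of the open pan's far rim edge, at rim top; axes as the pan's. The edge goes down 5 mm, with free space under it. Behind it (+x) the holder is open for 42 to 70 mm at the start, up to its rear board, and for 112 mm once the pan is home.
- lidded_pan: Steel food pan with a flat lid fixed on, 0.3 to 0.6 kg, loose on the worktop left or right of the holder. Rim 108 (x) x 176 (y) mm, 5 mm thick, top 65 mm above the underside; body 86 x 154 mm. Origin: centre of underside, z up; alike after a half turn. Hung: y parallel to the open pan's y, origin 135 to 139 mm from the open pan's along its x, at z = 0.020 m; 4 mm to spare in x and in y.
- lid_bar (a point): Centre of the black bar handle on the lidded pan's lid, 98 mm above that pan's underside: bar 84 mm long (along the pan's y), 12 mm wide (along its x), 14 mm tall, with 21 mm free below it, on two posts 60 mm apart. Axes as the lidded pan's.
- tall_jar_a: Spice jar with a green cap, 46 mm in diameter, 106 mm tall, 110 g, standing loose in the front half of the open pan; origin at the centre of its underside, z up. The left one at the start.
- tall_jar_b: Spice jar with a green cap, 46 mm in diameter, 106 mm tall, 110 g, standing loose in the front half of the open pan; origin at the centre of its underside, z up. The right one at the start.
Things that resemble listed ones, but are neither listed nor needed, are in the scene too. Leave any blue or red look-alike of the tall_jar_b alone.

How it is judged:
By the outcome, as a careful person would: the job done as asked, in the order asked, and still so for the second after the job is handed in, with the robot touching nothing.
It also fails if it takes over 64 s, if anything falls off the work surface, if the arm or the gripper's body presses on something with over 40 N, if the wrist force passes 120 N, or if a joint passes its speed limit or range.

## Working session

There is one attempt and no reset: what is moved stays moved. The work goes in short steps, Python scripts to look and compute and a tool call to move; the robot and the scene stay as the last step left them, time stands still between calls to the robot, and variables do not carry over. Pictures are saved under pics/ and viewed, at most 10 in all, crops included, and the job is handed in when it is done.

Besides the shell and the picture viewer there is one more tool, called after "Request:" by a JSON object that holds its "method" and its "body". carry_out: Moves the arm, as the interface text tells. Its arguments: {"type":"object","properties":{"deltas":{"type":"array"},"newtons":{"type":"number"}},"required":["deltas"]}

```bash
mkdir -p pics; ls
cat > h.py <<'E'
import numpy as np, cv2
from rig import status, viewer, order
def cam(n):
    p=viewer.camera_params(n); im,d=viewer.camera(n); return im,d,p
def f_of(p,im_h=400): return im_h/2/np.tan(np.radians(p["fov_y"])/2)
def rays(p,uv):
    uv=np.atleast_2d(np.asarray(uv,float)); f=f_of(p)
    K=np.array([[f,0,p["cx"]],[0,f,p["cy"]],[0,0,1]])
    n=cv2.undistortPointsIter(uv.reshape(-1,1,2),K,np.array([p["k1"],0,0,0,0.]),None,None,(3,50,1e-10)).reshape(-1,2)
    return np.c_[n,np.ones(len(n))]
def plane(p,uv,z):
    R=np.array(p["R"]);t=np.array(p["t"]); d=rays(p,uv)@R; c=-R.T@t
    return c+d*((z-c[2])/d[:,2])[:,None]
def cloud(p,d):
    v,u=np.mgrid[0:400,0:640]; r=rays(p,np.c_[u.ravel(),v.ravel()])*d.reshape(-1,1)
    R=np.array(p["R"]);t=np.array(p["t"]); X=(r-t)@R; X[d.ravel()==0]=np.nan
    return X.reshape(400,640,3)
def save(n,im): cv2.imwrite("pics/"+n+".png",cv2.cvtColor(im,cv2.COLOR_RGB2BGR))
E
python3 - <<'E'
from h import *
s=status.get_state(); print(s)
a=cam("top"); b=cam("scene")
for n,(im,d,p) in dict(top=a,scene=b).items():
    np.savez(f"{n}0.npz",im=im,d=d); print(n,p)
    save(n+"0",im)
E
```

```text
pics
{'time_s': 0.0, 'q': array([ 1.17700954e+00,  2.13331929e-01, -3.49892895e-02,  1.32348002e+00,
        2.85091882e-05,  1.57082637e+00]), 'dq': array([-6.25854483e-04, -2.41615052e-05, -1.87216338e-03, -8.19004886e-04,
       -3.01345189e-04,  6.51990436e-04]), 'effort': array([ 6.05728492e-03, -6.86151552e+01,  4.87125242e+01,  1.69700326e-02,
        4.45787864e-04,  2.40963729e-07]), 'eef_pos': array([0.19172715, 0.46147239, 0.24485595]), 'eef_rot': array([-1.12263959e-04,  1.95638408e-01,  9.80675971e-01, -4.89960405e-04]), 'force': array([ 0.79092859, -0.06238615, -0.49987995]), 'ft_torque': array([-0.03214112,  0.02603892, -0.02230987]), 'gripper_force': 0.0, 'grip_width': 0.08527177339977163}
top {'fov_y': 52.904313311736296, 'cx': 318.6184265367928, 'cy': 203.31186499377296, 'k1': -0.05814785196810455, 'R': array([[ 1.15784130e-02, -9.99932789e-01,  5.97451260e-04],
       [-9.96514767e-01, -1.15881925e-02, -8.26077078e-02],
       [ 8.26090790e-02,  3.61097156e-04, -9.96581963e-01]]), 't': array([0.00118864, 0.53773293, 1.1143195 ])}
scene {'fov_y': 55.3936310809447, 'cx': 322.57611467272346, 'cy': 195.9896785178424, 'k1': 0.012867450715944653, 'R': array([[-0.56832177, -0.82270169,  0.0131259 ],
       [-0.33383789,  0.21597575, -0.91755476],
       [ 0.75203898, -0.52584827, -0.39739272]]), 't': array([0.29328357, 0.2679336 , 0.50588882])}
```

View pics/top0.png

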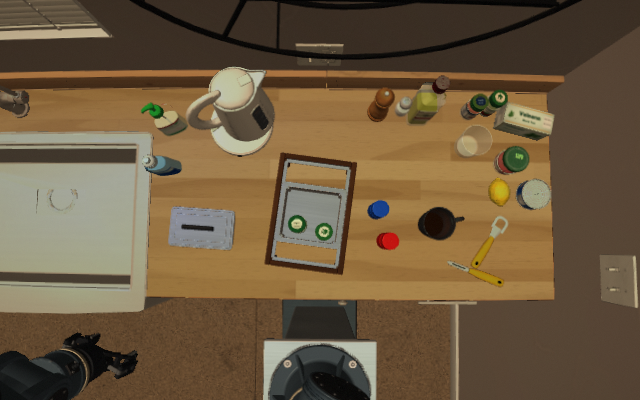

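View pics/scene0.png

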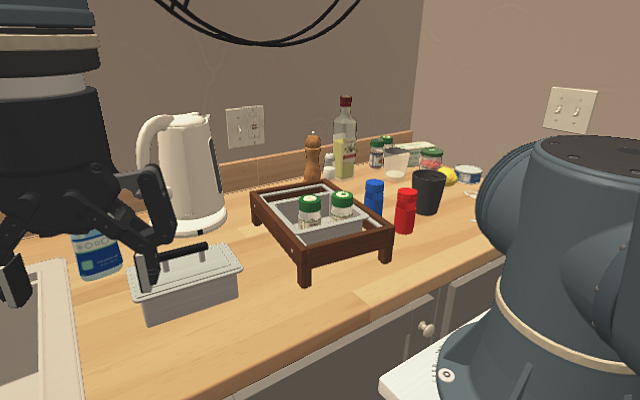

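The top view shows the holder turned slightly, corners near (281,153), (356,164), (343,272), (267,264). The pan and two green-capped jars are at (297,224) and (324,232), and the lidded pan is on the left at (202,228) with its black bar running along world y. Next I'll measure these.

Run:
```python
from h import *
z=np.load("top0.npz"); im=z["im"]; d=z["d"]; p=viewer.camera_params("top")
X=cloud(p,d); hsv=cv2.cvtColor(im,cv2.COLOR_RGB2HSV)
box=np.zeros((400,640),bool); 
def rect(mask,name,zz):
    c,_=cv2.findContours(mask.astype(np.uint8),cv2.RETR_EXTERNAL,cv2.CHAIN_APPROX_NONE)
    c=max(c,key=cv2.contourArea); P=plane(p,c.reshape(-1,2),zz)[:,:2]
    r=cv2.minAreaRect((P*1000).astype(np.float32)); print(name,r,len(c)); return cv2.boxPoints(r)
def roi(u0,u1,v0,v1):
    m=np.zeros((400,640),bool); m[v0:v1,u0:u1]=1; return m
Z=X[...,2]
# lidded pan
m=roi(160,245,195,260)&(Z>0.05)
rect(m,"lid rim",0.065)
mb=roi(160,245,195,260)&(hsv[...,2]<60)&(Z>.08)
rect(mb,"bar",0.105); print("barZ",np.nanmedian(Z[mb]),"rimZ",np.nanmedian(Z[m&~mb]))
# holder : brown dark
m=roi(255,365,145,285)&(Z>0.075)
print(rect(m,"holder",0.089))
# pan rim : low-saturation
for (u,v) in [(297,224),(324,232)]:
    mm=roi(u-13,u+13,v-13,v+13)&(Z>0.1); 
    q=X[mm]; print("jar",np.nanmean(q,0),np.nanmax(q[:,2]),mm.sum())
crop=cv2.resize(im[140:285,155:370],None,fx=3.7,fy=3.7,interpolation=cv2.INTER_CUBIC); save("crop0",crop)
```

```text
lid rim ((463.3811950683594, 327.3404235839844), (176.4347686767578, 108.50650024414062), 86.56558227539062) 195
bar ((464.1373596191406, 325.58428955078125), (80.5077896118164, 10.25219440460205), 86.7388916015625) 65
barZ 0.1069455675208691 rimZ 0.0704049591691648
holder ((506.94830322265625, 28.289329528808594), (207.9158172607422, 302.0090026855469), 82.96489715576172) 375
[[344.3482   -56.39127 ]
 [644.08344  -93.380554]
 [669.5484   112.969925]
 [369.81317  149.95921 ]]
jar [0.47611607 0.06309024 0.12986286] 0.13598948056435284 259
jar [ 0.45700261 -0.0055366   0.13002579] 0.1358945662246494 250
```

View pics/crop0.png

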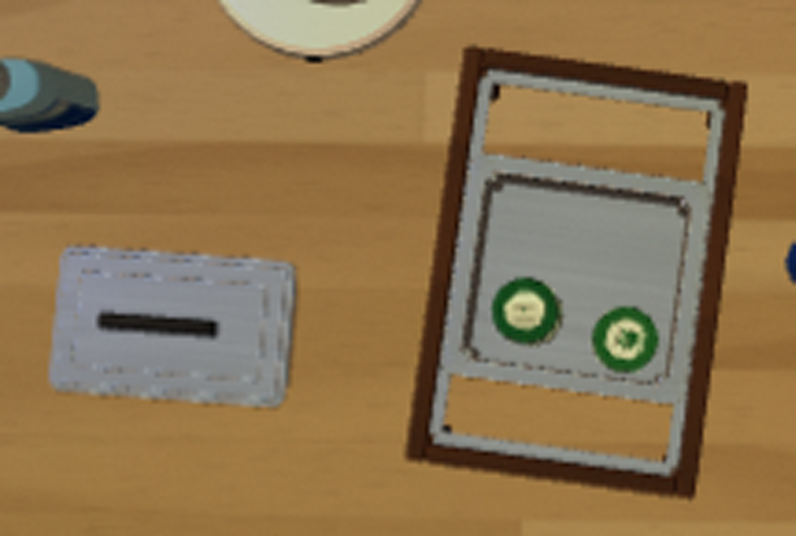

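The crop shows the open pan's far rim edge running from (485,155) to (705,183) in crop pixels, and its near edge from (447,373) to (675,403). The holder's outer size fits the 302x208 spec, at yaw -7°.

Run:
```python
from h import *
z=np.load("top0.npz"); im=z["im"]; d=z["d"]; p=viewer.camera_params("top"); X=cloud(p,d)
c=lambda u,v:(155+u/3.7-.4,140+v/3.7-.4)
C=np.array([.5069,.0283]); a=np.radians(-7.04); ex=np.array([np.cos(a),np.sin(a)]); ey=np.array([-ex[1],ex[0]])
for n,uv in dict(far=c(595,169),near=c(561,388),farL=c(500,157),farR=c(690,181)).items():
    P=plane(p,[uv],.085)[0,:2]; print(n,P,"holder frame",(P-C)@ex,(P-C)@ey)
for P in [(.476,.063),(.457,-.0055)]:print("jar",(P-C)@ex,(P-C)@ey)
k=X[60:160,185:280].reshape(-1,3);k=k[k[:,2]>.12];print("kettle",np.nanmin(k,0),np.nanmax(k,0))
# free-gap profile along holder axis: grey vs wood saturations along centre line
R=np.array(p["R"]);t=np.array(p["t"]);f=f_of(p)
def proj(P):
    x=R@P+t; n=x[:2]/x[2]; n=n*(1+p["k1"]*(n@n)); return n*f+[p["cx"],p["cy"]]
hsv=cv2.cvtColor(im,cv2.COLOR_RGB2HSV)
for s in np.arange(-.155,.156,.0025):
    row=[]
    for w in (-.06,-.03,0,.03,.06):
        q=C+s*ex+w*ey; u,v=proj(np.array([*q,.085]))
        row.append(cv2.remap(hsv[...,1],np.float32([[u]]),np.float32([[v]]),cv2.INTER_LINEAR)[0,0])
    if abs(s)>.03: print(round(s*1000,1),row)
```

```text
far [0.58090026 0.0165663 ] holder frame 0.07488047037134628 -0.0025755955352697556
near [0.42267635 0.03898775] holder frame -0.08489858904307615 0.0002845297505656274
farL [0.58887953 0.08557749] holder frame 0.07434141833129737 0.06689325762601653
farR [ 0.57295616 -0.05233907] holder frame 0.07544145275131675 -0.07193512833883038
jar -0.03491994939652063 0.030651217498566693
jar -0.045381191597541407 -0.03966103187244675
kettle [0.71538226 0.11534327 0.12023948] [0.9035943  0.37169312 0.27574555]
-155.0 [np.uint8(151), np.uint8(150), np.uint8(149), np.uint8(150), np.uint8(148)]
-152.5 [np.uint8(151), np.uint8(153), np.uint8(149), np.uint8(153), np.uint8(150)]
-150.0 [np.uint8(168), np.uint8(167), np.uint8(166), np.uint8(166), np.uint8(163)]
-147.5 [np.uint8(184), np.uint8(184), np.uint8(191), np.uint8(181), np.uint8(188)]
-145.0 [np.uint8(185), np.uint8(190), np.uint8(188), np.uint8(184), np.uint8(190)]
-142.5 [np.uint8(185), np.uint8(186), np.uint8(189), np.uint8(184), np.uint8(192)]
-140.0 [np.uint8(194), np.uint8(186), np.uint8(191), np.uint8(189), np.uint8(189)]
-137.5 [np.ui
[... 6729 characters left out ...]
t8(28), np.uint8(23), np.uint8(24), np.uint8(18)]
137.5 [np.uint8(62), np.uint8(70), np.uint8(58), np.uint8(64), np.uint8(56)]
140.0 [np.uint8(154), np.uint8(171), np.uint8(146), np.uint8(176), np.uint8(136)]
142.5 [np.uint8(191), np.uint8(189), np.uint8(186), np.uint8(191), np.uint8(184)]
145.0 [np.uint8(183), np.uint8(191), np.uint8(187), np.uint8(187), np.uint8(190)]
147.5 [np.uint8(185), np.uint8(183), np.uint8(189), np.uint8(187), np.uint8(191)]
150.0 [np.uint8(181), np.uint8(188), np.uint8(182), np.uint8(189), np.uint8(180)]
152.5 [np.uint8(149), np.uint8(159), np.uint8(152), np.uint8(160), np.uint8(148)]
155.0 [np.uint8(142), np.uint8(143), np.uint8(142), np.uint8(140), np.uint8(141)]
```

Request:
{"method": "carry_out", "body": {"deltas": [[0,0,3,0.028,-0.03,0,0],[0,0,6,0.056,-0.06,0,0],[0,0,9,0.084,-0.09,0,0],[0,0,12,0.112,-0.12,0,0],[0,0,15,0.14,-0.15,0,0],[0,0,15.6,0.168,-0.18,0,0],[0,0,15.6,0.196,-0.21,0,0],[0,0,15.6,0.224,-0.24,0,0],[0,0,15.6,0.252,-0.27,0,0],[0,0,15.6,0.28,-0.3,0,0],[0,0,15.6,0.308,-0.33,0,0],[0,0,15.6,0.336,-0.36,0,0],[0,0,15.6,0.364,-0.39,0,0],[0,0,15.6,0.392,-0.42,0,0],[0,0,15.6,0.416,-0.446,0,0],[0,0,15.6,0.416,-0.446,0,0],[0,0,15.6,0.416,-0.446,0,0],[0,0,15.6,0.416,-0.446,0,0]]}}

```text
time_s: 1.6
eef_pos: [0.6075, 0.0158, 0.2448]
eef_rot: [-0.001, 0.061, 0.998, 0.0]
force: [-0.0, -1.0, 0.3]
grip_width: 0.0001
gripper_force: 0.0
```

Run:
```python
from h import *
im,d,p=cam("wrist"); np.savez("wrist1.npz",im=im,d=d,R=p["R"],t=p["t"]); save("wrist1",im)
s=status.get_state(); print(s["eef_pos"],s["eef_rot"],s["q"],s["force"],s["grip_width"]); print(p, -np.array(p["R"]).T@p["t"])
```

```text
[0.60733332 0.01628915 0.24519933] [-2.71448829e-04  6.04926507e-02  9.98168604e-01  5.55637482e-05] [2.67358962e-02 4.45087947e-01 2.88874249e-01 1.41511378e+00
 1.58020757e-04 1.47795070e-01] [-0.42652416  0.1629081  -0.13212518] -5.6669619945045504e-05
{'fov_y': 64.32285063646681, 'cx': 317.94596488643475, 'cy': 197.1831861145975, 'k1': -0.06123210688955625, 'R': array([[ 1.21626873e-01,  9.92575876e-01,  1.83962789e-04],
       [ 9.48927818e-01, -1.16332741e-01,  2.93262152e-01],
       [ 2.91106339e-01, -3.54939910e-02, -9.56032048e-01]]), 't': array([-0.09023028, -0.61215273,  0.20285492])} [0.53281083 0.02554713 0.37347363]
```

View pics/wrist1.png

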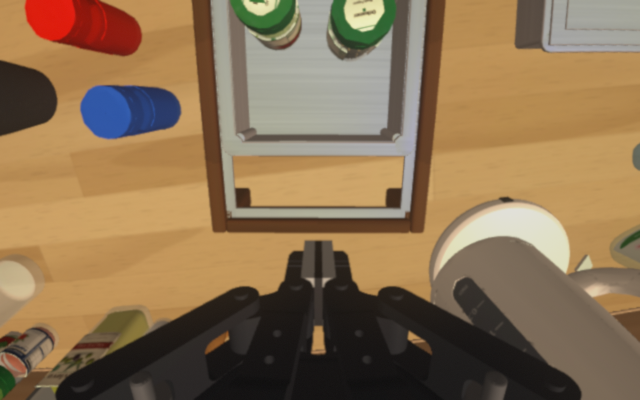

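The wrist view shows the far rim edge at row ~156 and the rear ledge's inner edge at row ~208, columns 230–405, with the gap clear. I'll check these in metres.

Run:
```python
from h import *
z=np.load("wrist1.npz"); im=z["im"]; p=viewer.camera_params("wrist"); p["R"]=z["R"]; p["t"]=z["t"]
C=np.array([.5069,.0283]); a=np.radians(-7.04); ex=np.array([np.cos(a),np.sin(a)]); ey=np.array([-ex[1],ex[0]])
S=cv2.cvtColor(im,cv2.COLOR_RGB2HSV)[...,1].astype(int)
for u in (250,290,340,380):
    g=np.diff(S[:,u]); print(u,[(v,g[v]) for v in range(130,230) if abs(g[v])>30])
for n,uv,zz in [("farL",(250,155.5),.085),("farR",(380,155.5),.085),("ledge",(318,208),.080),("holderinR",(214,150),.089),("holderinL",(419,150),.089),("outer back L",(424,232),.089),("outer back R",(213,232),.089)]:
    P=plane(p,[uv],zz)[0,:2]; print(n,P,(P-C)@ex,(P-C)@ey)
```

```text
250 [(154, np.int64(32)), (155, np.int64(50)), (206, np.int64(-46)), (207, np.int64(-35)), (217, np.int64(37)), (218, np.int64(60))]
290 [(154, np.int64(37)), (155, np.int64(53)), (206, np.int64(-39)), (207, np.int64(-42)), (217, np.int64(34)), (218, np.int64(58))]
340 [(154, np.int64(35)), (155, np.int64(57)), (206, np.int64(-40)), (207, np.int64(-44)), (218, np.int64(80))]
380 [(154, np.int64(31)), (155, np.int64(61)), (156, np.int64(33)), (206, np.int64(-38)), (207, np.int64(-53)), (217, np.int64(33)), (218, np.int64(78))]
farL [ 0.57346698 -0.04204254] 0.07468645465762945 -0.061653614204542115
farR [0.58795945 0.07604884] 0.07459612398897633 0.057323677531837064
ledge [0.63313175 0.01336163] 0.12711094443921667 0.0006455002057990378
holderinR [ 0.56385807 -0.07262847] 0.06889867414508528 -0.09318664374299825
holderinL [0.58635758 0.11081351] 0.06874549133801908 0.0916299246516078
outer back L [0.66729746 0.11338291] 0.14876024214362948 0.10410012514749954
outer back R [ 0.64223695 -0.09095266] 0.14893249986577153 -0.10176639560078163
```

Request:
{"method": "carry_out", "body": {"deltas": [[0,0,0,0,0,-0.03,0],[0,0,0,0,0,-0.065,0],[0,0,0,0,0,-0.1,0],[0,0,0,0,0,-0.13,0],[0,0,0,0,0,-0.15,0],[0,0,0,0,0,-0.167,0],[0,0,0,0,0,-0.167,0],[0,0,0,0,0,-0.167,0]]}}

```text
time_s: 2.32
eef_pos: [0.607, 0.0166, 0.0786]
eef_rot: [-0.0, 0.06, 0.998, -0.0]
force: [-0.5, 0.2, -0.2]
grip_width: -0.0002
gripper_force: 0.0
```

Request:
{"method": "carry_out", "body": {"deltas": [[0,0,0,-0.006,0.0007,0,0],[0,0,0,-0.011,0.0014,0,0],[0,0,0,-0.013,0.0016,0,0],[0,0,0,-0.015,0.0018,0,0],[0,0,0,-0.017,0.0021,0,0],[0,0,0,-0.019,0.0023,0,0],[0,0,0,-0.021,0.0026,0,0],[0,0,0,-0.023,0.0028,0,0],[0,0,0,-0.025,0.0031,0,0]]}}

```text
time_s: 3.07
eef_pos: [0.5841, 0.0187, 0.0792]
eef_rot: [0.001, 0.061, 0.998, 0.0]
force: [6.2, -1.2, 2.8]
grip_width: -0.0003
gripper_force: 3.1
```

Request:
{"method": "carry_out", "body": {"deltas": [[0,0,0,-0.0025,0.0003,0,0],[0,0,0,-0.005,0.0006,0,0],[0,0,0,-0.0075,0.0009,0,0],[0,0,0,-0.01,0.0012,0,0],[0,0,0,-0.0125,0.0015,0,0],[0,0,0,-0.015,0.0018,0,0],[0,0,0,-0.0175,0.0022,0,0],[0,0,0,-0.02,0.0025,0,0],[0,0,0,-0.0225,0.0028,0,0],[0,0,0,-0.025,0.0031,0,0],[0,0,0,-0.0275,0.0034,0,0],[0,0,0,-0.03,0.0037,0,0],[0,0,0,-0.032,0.0039,0,0]]}}

```text
time_s: 4.15
eef_pos: [0.552, 0.0227, 0.0792]
eef_rot: [0.001, 0.061, 0.998, 0.0]
force: [5.9, -0.9, 2.9]
grip_width: 0.0
gripper_force: 3.1
```

```bash
cat > look.py <<'E'
from h import *
import sys
C=np.array([.5069,.0283]); a=np.radians(-7.04); ex=np.array([np.cos(a),np.sin(a)]); ey=np.array([-ex[1],ex[0]])
im,d,p=cam("top"); save(sys.argv[1],im); np.savez(sys.argv[1]+".npz",im=im,d=d)
R=np.array(p["R"]);t=np.array(p["t"]);f=f_of(p)
def proj(P):
    x=R@P+t; n=x[:2]/x[2]; n=n*(1+p["k1"]*(n@n)); return n*f+[p["cx"],p["cy"]]
hsv=cv2.cvtColor(im,cv2.COLOR_RGB2HSV)
def prof(w,s):
    uv=np.float32([proj(np.array([*(C+k*ex+w*ey),.085])) for k in s]).reshape(-1,1,2)
    return cv2.remap(hsv[...,1],uv,None,cv2.INTER_LINEAR).ravel().astype(float)
s=np.arange(-.145,-.06,.0005)
for w in (-.06,-.03,0,.03,.06):
    g=prof(w,s)>80; k=np.flatnonzero(np.diff(g.astype(int))); print(w,[(round(s[i]*1000,1),int(g[i+1])) for i in k])
print(status.get_state()["force"])
E
python3 look.py top2
```

```text
-0.06 []
-0.03 []
0 []
0.03 []
0.06 []
[ 4.06760914e+00 -2.50882440e-03  3.52587204e+00]
```

Request:
{"method": "carry_out", "body": {"deltas": [[0,0,0,-0.001,0.0001,0,0],[0,0,0,-0.002,0.0002,0,0],[0,0,0,-0.003,0.0004,0,0],[0,0,0,-0.004,0.0005,0,0]]}}

```text
time_s: 4.53
eef_pos: [0.5482, 0.0231, 0.0792]
eef_rot: [0.001, 0.061, 0.998, 0.0]
force: [6.6, -1.0, 4.2]
grip_width: -0.0002
gripper_force: 3.2
```

Request:
{"method": "carry_out", "body": {"deltas": [[0,0,0,-0.0008,0.0001,0,0],[0,0,0,-0.0016,0.0002,0,0],[0,0,0,-0.0024,0.0003,0,0]]}}

```text
time_s: 4.78
eef_pos: [0.5458, 0.0234, 0.0792]
eef_rot: [0.001, 0.061, 0.998, 0.0]
force: [6.3, -0.3, 2.9]
grip_width: -0.0003
gripper_force: 3.2
```

Request:
{"method": "carry_out", "body": {"deltas": [[0,0,0,-0.0008,0.0001,0,0],[0,0,0,-0.0016,0.0002,0,0]]}}

```text
time_s: 4.95
eef_pos: [0.5442, 0.0237, 0.0792]
eef_rot: [0.001, 0.061, 0.998, 0.0]
force: [6.6, -0.9, 3.1]
grip_width: -0.0001
gripper_force: 3.2
```

Request:
{"method": "carry_out", "body": {"deltas": [[0,0,0,-0.0008,0.0001,0,0],[0,0,0,-0.0016,0.0002,0,0]]}}

```text
time_s: 5.12
eef_pos: [0.5426, 0.0238, 0.0792]
eef_rot: [0.002, 0.061, 0.998, 0.0]
force: [9.1, -2.9, 2.1]
grip_width: -0.0001
gripper_force: 5.3
```

Request:
{"method": "carry_out", "body": {"deltas": [[0,0,0,-0.0005,0.0001,0,0],[0,0,0,-0.001,0.0001,0,0]]}}

```text
time_s: 5.28
eef_pos: [0.5424, 0.0236, 0.0793]
eef_rot: [0.002, 0.061, 0.998, -0.0]
force: [12.4, -4.7, -2.3]
grip_width: 0.0
gripper_force: 7.0
```

The force rose steeply to 12 N and the TCP stalled, so the pan is home. Now I'll back off, rise and check.

Request:
{"method": "carry_out", "body": {"deltas": [[0,0,0,0.003,-0.0004,0,0],[0,0,0,0.015,-0.0018,0,0],[0,0,0,0.03,-0.0036,0,0],[0,0,0,0.03,-0.0036,0.03,0],[0,0,0,0.03,-0.0036,0.07,0],[0,0,0,0.03,-0.0036,0.11,0],[0,0,0,0.03,-0.0036,0.15,0],[0,0,0,0.03,-0.0036,0.19,0],[0,0,0,0.03,-0.0036,0.2,0],[0,0,0,0.03,-0.0036,0.2,0]]}}

```text
time_s: 6.12
eef_pos: [0.5714, 0.0205, 0.282]
eef_rot: [0.003, 0.061, 0.998, 0.0]
force: [0.4, -1.0, -1.3]
grip_width: 0.0002
gripper_force: 0.0
```

Run:
```python
from h import *
im,d,p=cam("wrist"); np.savez("wrist2.npz",im=im,d=d,R=p["R"],t=p["t"]); save("wrist2",im)
s=status.get_state(); print(s["eef_pos"],s["force"])
```

```text
[0.57079193 0.02043608 0.27957345] [-0.17502635  0.30517548 -1.31716266]
```

View pics/wrist2.png

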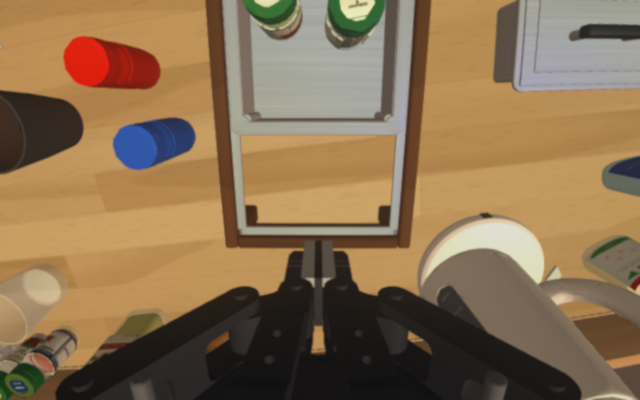

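The jars are upright and the pan now sits forward: far rim at row ~134, rear ledge at row ~224. I'll fit these lines for the placing target and go over the lidded pan.

Run:
```python
from h import *
z=np.load("wrist2.npz"); im=z["im"]; p=viewer.camera_params("wrist"); p["R"]=z["R"]; p["t"]=z["t"]
C=np.array([.5069,.0283]); a=np.radians(-7.04); ex=np.array([np.cos(a),np.sin(a)]); ey=np.array([-ex[1],ex[0]])
S=cv2.GaussianBlur(cv2.cvtColor(im,cv2.COLOR_RGB2HSV)[...,1],(1,1),0).astype(float)
def fit(us,v0,v1,sgn,zz,n):
    pts=[]
    for u in us:
        g=sgn*np.diff(S[v0:v1,u]); k=g.argmax(); w=np.clip(g[max(k-2,0):k+3],0,None)
        pts.append((u,v0+.5+max(k-2,0)+(w*np.arange(len(w))).sum()/w.sum()))
    P=plane(p,pts,zz)[:,:2]; l=np.polyfit((P-C)@ey,(P-C)@ex,1); print(n,"s at w=0 %.1f mm, tilt %.2f deg"%(l[1]*1e3,np.degrees(np.arctan(l[0]))),"rms",np.std(np.polyval(l,(P-C)@ey)-(P-C)@ex)*1e3)
us=[*range(250,295,5),*range(345,390,5)]
fit(us,125,150,1,.085,"far rim")
fit(us,215,230,-1,.080,"rear ledge front")
fit(us,229,242,1,.089,"rear board inner(top)")
# side boards inner edge: row scans
for vv in (150,170,190):
    r=S[vv]; g=np.diff(r)
    L=[u for u in range(205,260) if abs(g[u])>25]; Rr=[u for u in range(380,435) if abs(g[u])>25]
    print(vv,[(u,int(g[u]),round(float((plane(p,[(u+.5,vv)],.089)[0,:2]-C)@ey*1e3),1)) for u in L+Rr])
```

```text
far rim s at w=0 24.0 mm, tilt -0.05 deg rms 0.04117946542888201
rear ledge front s at w=0 125.5 mm, tilt 0.13 deg rms 0.13919714422642848
rear board inner(top) s at w=0 133.7 mm, tilt 0.03 deg rms 0.037569787084609056
150 [(230, -73, -88.0), (231, -33, -87.0), (240, 44, -77.8), (241, 28, -76.7), (393, -35, 77.7), (394, -70, 78.7), (395, -28, 79.7), (403, 27, 87.9), (404, 88, 88.9), (405, 32, 90.0)]
170 [(231, -42, -88.6), (232, -56, -87.5), (241, 41, -78.1), (242, 46, -77.1), (392, -63, 78.1), (393, -61, 79.1), (402, 57, 88.5), (403, 64, 89.5)]
190 [(233, -60, -88.1), (234, -35, -87.1), (242, 28, -78.6), (243, 45, -77.5), (391, -54, 78.5), (392, -37, 79.6), (400, 31, 88.1), (401, 79, 89.1), (402, 34, 90.2)]
```

Request:
{"method": "carry_out", "body": {"deltas": [[0,0,-7,-0.01,0.03,0,0.3],[0,0,-14,-0.02,0.06,0,0.5],[0,0,-21,-0.03,0.09,0,0.8],[0,0,-28,-0.04,0.12,0,0.8],[0,0,-35,-0.05,0.15,0,0.8],[0,0,-42,-0.06,0.18,0,0.8],[0,0,-49,-0.07,0.21,0,0.8],[0,0,-56,-0.08,0.24,0,0.8],[0,0,-63,-0.09,0.27,0,0.8],[0,0,-70,-0.1,0.29,0,0.8],[0,0,-77,-0.107,0.306,0,0.8],[0,0,-84,-0.107,0.306,0,0.8],[0,0,-86.4,-0.107,0.306,0,0.8],[0,0,-86.4,-0.107,0.306,0,0.8],[0,0,-86.4,-0.107,0.306,0,0.8]]}}

```text
time_s: 7.42
eef_pos: [0.4628, 0.3261, 0.2771]
eef_rot: [-0.0, 0.727, 0.687, -0.001]
force: [-0.2, 0.1, -0.4]
grip_width: 0.0683
gripper_force: 0.0
```

Run:
```python
from h import *
s=status.get_state(); im,d,p=cam("wrist"); np.savez("wrist3.npz",im=im,d=d,R=p["R"],t=p["t"]); save("wrist3",im)
print(s["eef_pos"],s["eef_rot"],-np.array(p["R"]).T@p["t"])
X=cloud(p,d); Z=X[...,2]
m=(Z>.045)&(Z<.14)&(np.abs(X[...,0]-.463)<.09)&(np.abs(X[...,1]-.327)<.12)
hsv=cv2.cvtColor(im,cv2.COLOR_RGB2HSV); b=m&(hsv[...,2]<80)&(Z>.085)
for n,mm,zz in (("rim",m&(Z<.085),.065),("bar",b,.105)):
    c,_=cv2.findContours(mm.astype(np.uint8),cv2.RETR_EXTERNAL,cv2.CHAIN_APPROX_NONE); c=max(c,key=cv2.contourArea)
    P=plane(p,c.reshape(-1,2),zz)[:,:2]*1000; print(n,cv2.minAreaRect(P.astype(np.float32)),P.min(0),P.max(0), np.nanmedian(Z[mm]))
```

```text
[0.46282035 0.32612178 0.27713662] [-1.54664692e-04  7.26866978e-01  6.86777529e-01 -9.98881122e-04] [0.4668175  0.40171558 0.40564239]
rim ((463.66717529296875, 327.373046875), (174.30166625976562, 107.08985137939453), 86.59999084472656) [405.72782896 237.85351587] [521.20072645 416.87921717] 0.06891669897663018
bar ((463.5744323730469, 328.55975341796875), (80.86235046386719, 10.047378540039062), 86.54405212402344) [456.25190904 288.04591219] [470.28960165 369.13587683] 0.10488102880370345
```

View pics/wrist3.png

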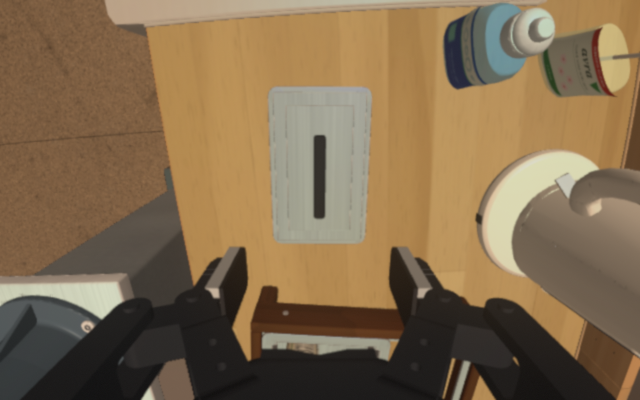

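The bar is plainly between the fingers at (319,176), centred at (0.464, 0.328) with yaw -3.4°.

Request:
{"method": "carry_out", "body": {"newtons": 60, "deltas": [[0,0,-0.2,0.0005,0.0006,-0.035,0.7],[0,0,-0.2,0.001,0.001,-0.07,0.6],[0,0,-0.2,0.001,0.001,-0.105,0.6],[0,0,-0.2,0.001,0.001,-0.14,0.6],[0,0,-0.2,0.001,0.001,-0.165,0.6],[0,0,-0.2,0.001,0.001,-0.178,0.6],[0,0,-0.2,0.001,0.001,-0.184,0.6],[0,0,-0.2,0.001,0.001,-0.184,0.5],[0,0,-0.2,0.001,0.001,-0.184,0.3],[0,0,-0.2,0.001,0.001,-0.184,0],[0,0,-0.2,0.001,0.001,-0.184,0],[0,0,-0.2,0.001,0.001,-0.184,0],[0,0,-0.2,0.001,0.001,-0.184,0],[0,0,-0.2,0.001,0.001,-0.184,0]]}}

```text
time_s: 8.63
eef_pos: [0.4644, 0.3279, 0.0955]
eef_rot: [-0.0, 0.729, 0.685, 0.001]
force: [-4.4, -1.2, 5.8]
grip_width: 0.0107
gripper_force: 59.2
```

Request:
{"method": "carry_out", "body": {"deltas": [[0,0,0,0,0,0.004,0],[0,0,0,0,0,0.01,0],[0,0,0,0,0,0.025,0],[0,0,0,0,0,0.045,0],[0,0,0,0,0,0.065,0],[0,0,0,0,0,0.085,0],[0,0,0,0,0,0.105,0],[0,0,0,0,0,0.12,0],[0,0,0,0,0,0.13,0],[0,0,0,0,0,0.13,0],[0,0,0,0,0,0.13,0],[0,0,0,0,0,0.13,0]]}}

```text
time_s: 9.63
eef_pos: [0.4639, 0.3271, 0.2233]
eef_rot: [-0.0, 0.729, 0.685, -0.001]
force: [-0.5, 0.7, -4.4]
grip_width: 0.0107
gripper_force: 58.7
```

```bash
python3 look.py top3
python3 - <<'E'
from h import *
s=status.get_state(); print({k:np.round(s[k],4) for k in ("eef_pos","eef_rot","force","ft_torque","grip_width")})
E
```

```text
-0.06 [(np.float64(-136.0), 0), (np.float64(-110.5), 1), (np.float64(-82.5), 0)]
-0.03 [(np.float64(-136.5), 0), (np.float64(-116.0), 1), (np.float64(-103.5), 0), (np.float64(-90.0), 1), (np.float64(-75.5), 0)]
0 [(np.float64(-136.0), 0)]
0.03 [(np.float64(-137.0), 0), (np.float64(-109.0), 1), (np.float64(-98.5), 0), (np.float64(-73.0), 1), (np.float64(-62.5), 0)]
0.06 [(np.float64(-136.0), 0)]
[-0.23087055 -0.31764684 -3.60783008]
{'eef_pos': array([0.4639, 0.3271, 0.2232]), 'eef_rot': array([-1.000e-04,  7.287e-01,  6.848e-01, -8.000e-04]), 'force': array([-0.2309, -0.3176, -3.6078]), 'ft_torque': array([-0.0191,  0.0362,  0.0033]), 'grip_width': np.float64(0.0105)}
```

The pan lifts cleanly (about 0.4 kg). The top view shows no gap left in front of the open pan. Now carrying: first out in x, then across.

Request:
{"method": "carry_out", "body": {"deltas": [[0,0,0,0.02,-0.01,0,0],[0,0,-0.5,0.045,-0.025,0.005,0],[0,0,-1,0.07,-0.045,0.005,0],[0,0,-1.5,0.09,-0.07,0.005,0],[0,0,-2,0.105,-0.095,0.005,0],[0,0,-2.5,0.115,-0.125,0.005,0],[0,0,-3,0.12,-0.155,0.005,0],[0,0,-3.6,0.123,-0.185,0.005,0],[0,0,-3.6,0.123,-0.215,0.005,0],[0,0,-3.6,0.123,-0.245,0.005,0],[0,0,-3.6,0.123,-0.27,0.005,0],[0,0,-3.6,0.123,-0.29,0.002,0],[0,0,-3.6,0.123,-0.303,0,0],[0,0,-3.6,0.123,-0.308,0,0],[0,0,-3.6,0.123,-0.308,0,0],[0,0,-3.6,0.123,-0.308,0,0],[0,0,-3.6,0.123,-0.308,-0.01,0],[0,0,-3.6,0.123,-0.308,-0.02,0],[0,0,-3.6,0.123,-0.308,-0.02,0],[0,0,-3.6,0.123,-0.308,-0.02,0]]}}

```text
time_s: 11.35
eef_pos: [0.5866, 0.02, 0.2032]
eef_rot: [-0.001, 0.75, 0.662, -0.001]
force: [-0.8, 0.3, -3.5]
grip_width: 0.011
gripper_force: 59.0
```

Run:
```python
from h import *
s=status.get_state(); im,d,p=cam("wrist"); np.savez("wrist4.npz",im=im,d=d,R=p["R"],t=p["t"]); save("wrist4",im)
a,b,pt=cam("scene"); save("scene4",a)
print(s["eef_pos"],s["eef_rot"],s["force"],-np.array(p["R"]).T@p["t"])
save("both4",np.vstack([cv2.resize(im,(480,300)),cv2.resize(a,(480,300))]))
```

```text
[0.5866045  0.02000443 0.2032307 ] [-6.46008385e-04  7.49621852e-01  6.61865644e-01 -7.28561474e-04] [-0.79293163  0.30182637 -3.52634183] [0.59566964 0.09497646 0.33177825]
```

View pics/both4.png

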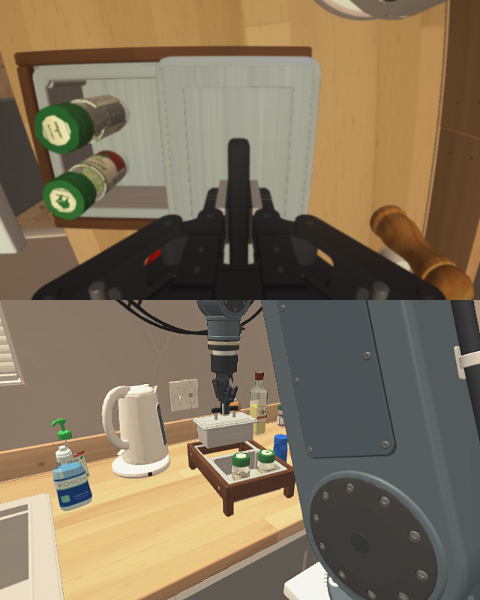

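The held pan is over the slot with its right (+x) edge at column ~424 and its top (+y) edge at row ~76 at full resolution. Now I'll measure the pan's offset from the TCP and see the holder in the same picture.

Run:
```python
from h import *
z=np.load("wrist4.npz"); im=z["im"]; d=z["d"]; p=viewer.camera_params("wrist"); p["R"]=z["R"]; p["t"]=z["t"]
C=np.array([.5069,.0283]); a=np.radians(-7.04); ex=np.array([np.cos(a),np.sin(a)]); ey=np.array([-ex[1],ex[0]])
X=cloud(p,d); Z=X[...,2]; H=0.1727
def sw(uv,zz):
    P=plane(p,uv,zz)[:,:2]-C; return np.c_[P@ex,P@ey]*1e3
def line(pts,zz,ax,n):
    q=sw(pts,zz); l=np.polyfit(q[:,1-ax],q[:,ax],1); r=np.polyval(l,q[:,1-ax])-q[:,ax]
    k=abs(r)<2*np.std(r)+.3; l=np.polyfit(q[k,1-ax],q[k,ax],1)
    print(n,"%.1f at mid(%.0f), tilt %.2f deg, rms %.2f"%(np.polyval(l,q[k,1-ax].mean()),q[k,1-ax].mean(),np.degrees(np.arctan(l[0])),np.std(np.polyval(l,q[k,1-ax])-q[k,ax])))
m=(np.abs(Z-H)<.02)
print("rim Z", np.nanmedian(Z[100:200,230:280]))
L=[];Rr=[]
for v in range(100,235,5):
    k=np.flatnonzero(m[v,180:460]); 
    if len(k): L.append((180+k[0]-.5,v)); Rr.append((180+k[-1]+.5,v))
T=[(u,np.flatnonzero(m[40:200,u])[0]+40-.5) for u in range(235,405,5)]
line(L,H,0,"pan s-"); line(Rr,H,0,"pan s+"); line(T,H,1,"pan w+")
# holder left board in picture: brown top edges by value at columns over open pan
V=cv2.cvtColor(im,cv2.COLOR_RGB2HSV)
for u in (130,160,190,240,300,350):
    print(u,[(v,V[v,u].tolist(),round(float(sw([(u,v)],.089)[0,1]),1)) for v in range(60,92,3)])
```

```text
rim Z 0.1772508270952207
pan s- 25.7 at mid(45), tilt 0.23 deg, rms 0.17
pan s+ 132.8 at mid(45), tilt -0.07 deg, rms 0.18
pan w+ 88.8 at mid(80), tilt -0.09 deg, rms 0.07
130 [(60, [18, 137, 184], 107.1), (63, [17, 138, 176], 105.0), (66, [13, 163, 94], 102.9), (69, [12, 158, 95], 100.9), (72, [12, 157, 94], 98.8), (75, [13, 158, 92], 96.7), (78, [12, 161, 92], 94.6), (81, [12, 160, 83], 92.5), (84, [19, 58, 105], 90.3), (87, [27, 35, 161], 88.2), (90, [27, 29, 159], 86.1)]
160 [(60, [17, 140, 175], 106.4), (63, [16, 143, 139], 104.3), (66, [13, 161, 95], 102.3), (69, [12, 157, 94], 100.2), (72, [12, 159, 93], 98.1), (75, [12, 155, 92], 96.0), (78, [12, 157, 91], 93.9), (81, [11, 152, 77], 91.8), (84, [24, 39, 137], 89.7), (87, [25, 35, 161], 87.6), (90, [28, 25, 161], 85.5)]
190 [(60, [17, 141, 176], 105.8), (63, [14, 153, 113], 103.8), (66, [13, 162, 101], 101.7), (69, [13, 158, 100], 99.7), (72, [13, 161, 98], 97.6), (75, [12, 159, 98], 95.5), (78, [12, 159, 96], 93.4), (81, [11, 137, 78], 91.3), (84, [28, 31, 155], 89.2), (87, [23, 36, 161], 87.1), (90, [30, 24, 162], 85.0)]
240
[... 214 characters left out ...]
 90.8), (84, [30, 23, 163], 88.7), (87, [26, 25, 163], 86.6), (90, [28, 27, 161], 84.5)]
300 [(60, [17, 142, 163], 104.7), (63, [12, 157, 94], 102.7), (66, [12, 152, 94], 100.7), (69, [12, 151, 93], 98.6), (72, [12, 146, 94], 96.6), (75, [18, 42, 153], 94.5), (78, [30, 14, 162], 92.5), (81, [30, 17, 163], 90.4), (84, [32, 22, 163], 88.3), (87, [24, 31, 162], 86.2), (90, [30, 24, 158], 84.1)]
350 [(60, [18, 125, 184], 104.7), (63, [12, 156, 98], 102.7), (66, [12, 149, 99], 100.7), (69, [12, 150, 100], 98.6), (72, [13, 155, 99], 96.6), (75, [18, 43, 153], 94.5), (78, [30, 8, 163], 92.5), (81, [30, 11, 162], 90.4), (84, [30, 17, 164], 88.3), (87, [25, 29, 165], 86.2), (90, [30, 23, 163], 84.1)]
```

Request:
{"method": "carry_out", "body": {"deltas": [[0,0,0,0.0005,-0.0006,-0.01,0],[0,0,0,0.0005,-0.0006,-0.025,0],[0,0,0,0.0005,-0.0006,-0.04,0],[0,0,0,0.0005,-0.0006,-0.055,0],[0,0,0,0.0005,-0.0006,-0.067,0],[0,0,0,0.0005,-0.0006,-0.073,0],[0,0,0,0.0005,-0.0006,-0.075,0],[0,0,0,0.0005,-0.0006,-0.075,0],[0,0,0,0.0005,-0.0006,-0.075,0]]}}

```text
time_s: 12.2
eef_pos: [0.5881, 0.0188, 0.1299]
eef_rot: [0.0, 0.75, 0.662, 0.0]
force: [-0.3, 0.0, -3.8]
grip_width: 0.0107
gripper_force: 59.0
```

Run:
```python
from h import *
s=status.get_state(); im,d,p=cam("wrist"); np.savez("wrist5.npz",im=im,d=d,R=p["R"],t=p["t"])
save("wrist5",cv2.resize(im[60:320,140:480],None,fx=2.2,fy=2.2,interpolation=cv2.INTER_CUBIC))
P=(s["eef_pos"][:2]-[.5069,.0283]); a=np.radians(-7.04); print(s["eef_pos"],s["force"],P@[np.cos(a),np.sin(a)],P@[-np.sin(a),np.cos(a)],2*np.degrees(np.arctan2(s["eef_rot"][2],s["eef_rot"][1]))-90)
```

```text
[0.58811063 0.01882926 0.12991648] [-0.34077095  0.02830624 -3.82014294] 0.08175912453093102 0.0005540179463453827 -7.164259508871325
```

View pics/wrist5.png

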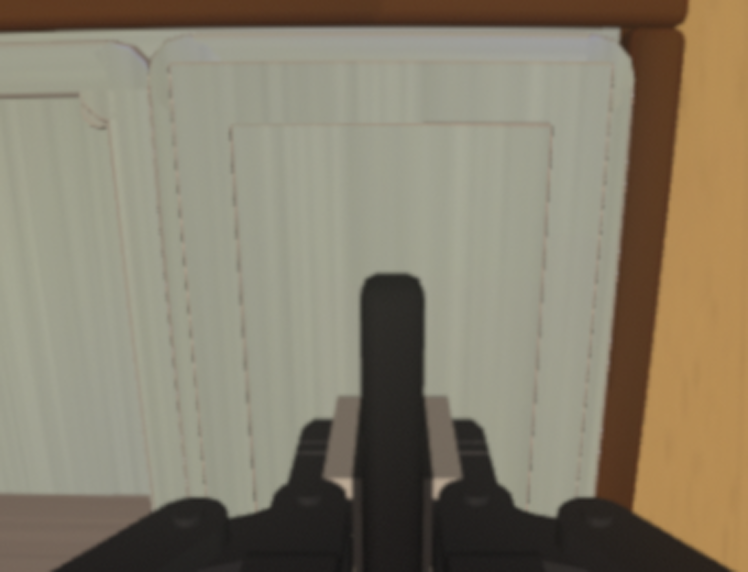

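The view is nearly straight down: the pan's rounded corners fall between the open pan's corner (148,70) and the rear board at x≥628. I'll turn these edges into clearances.

Run:
```python
from h import *
z=np.load("wrist5.npz"); im=z["im"]; d=z["d"]; p=viewer.camera_params("wrist"); p["R"]=z["R"]; p["t"]=z["t"]
C=np.array([.5069,.0283]); a=np.radians(-7.04); ex=np.array([np.cos(a),np.sin(a)]); ey=np.array([-ex[1],ex[0]])
print("cam sw",[((-p["R"].T@p["t"])[:2]-C)@e for e in (ex,ey)],(-p["R"].T@p["t"])[2])
def sw(x,y,zz):
    P=plane(p,[(140+x/2.2-.3,60+y/2.2-.3)],zz)[0,:2]-C; return np.round([P@ex*1e3,P@ey*1e3],1)
for n,x,y,zz in [("pan s+ top",632,110,.0994),("pan s+ ",622,250,.0994),("board outer s+",683,60,.089),("board outer s+ b",665,250,.089),
  ("pan s- top",151,110,.0994),("pan s-",157,250,.0994),("open pan rim corner",148,75,.085),("pan w+",400,27,.0994),("pan w+ ",250,29,.0994)]: print(n,sw(x,y,zz))
S=cv2.cvtColor(im,cv2.COLOR_RGB2HSV)[...,1].astype(int);V=im.sum(2).astype(int)
for v in (110,140,180,220):
    print(v,"R",[(u,S[v,u]) for u in range(412,460,2)],"L",[(u,V[v,u]) for u in range(200,222)])
for u in (250,330): print(u,[(v,S[v,u],V[v,u]) for v in range(40,80,2)])
```

```text
cam sw [np.float64(0.08126815520106598), np.float64(0.0760238002064453)] 0.25849127888270435
pan s+ top [134.7  71.7]
pan s+  [135.3  39.9]
board outer s+ [149.3  82.9]
board outer s+ b [149.7  37.6]
pan s- top [28. 72.]
pan s- [26.4 40.2]
open pan rim corner [23.2 79.8]
pan w+ [83.2 88.9]
pan w+  [51.  88.7]
110 R [(412, np.int64(23)), (414, np.int64(24)), (416, np.int64(35)), (418, np.int64(33)), (420, np.int64(28)), (422, np.int64(28)), (424, np.int64(30)), (426, np.int64(47)), (428, np.int64(126)), (430, np.int64(151)), (432, np.int64(150)), (434, np.int64(155)), (436, np.int64(154)), (438, np.int64(156)), (440, np.int64(157)), (442, np.int64(161)), (444, np.int64(157)), (446, np.int64(158)), (448, np.int64(142)), (450, np.int64(136)), (452, np.int64(136)), (454, np.int64(136)), (456, np.int64(134)), (458, np.int64(135))] L [(200, np.int64(458)), (201, np.int64(454)), (202, np.int64(453)), (203, np.int64(459)), (204, np.int64(459)), (205, np.int64(462)), (206, np.int64(461)), (207, np.int64(452)), (208, np.int64(435)), (209, np.int64(429)), (210, np.int64(438)), (211, np.int64(44
[... 4017 characters left out ...]
29), np.int64(422)), (42, np.int64(142), np.int64(265)), (44, np.int64(166), np.int64(186)), (46, np.int64(161), np.int64(190)), (48, np.int64(157), np.int64(190)), (50, np.int64(158), np.int64(192)), (52, np.int64(158), np.int64(192)), (54, np.int64(160), np.int64(189)), (56, np.int64(161), np.int64(191)), (58, np.int64(161), np.int64(190)), (60, np.int64(158), np.int64(191)), (62, np.int64(160), np.int64(188)), (64, np.int64(158), np.int64(185)), (66, np.int64(156), np.int64(171)), (68, np.int64(151), np.int64(155)), (70, np.int64(133), np.int64(140)), (72, np.int64(34), np.int64(321)), (74, np.int64(29), np.int64(431)), (76, np.int64(24), np.int64(452)), (78, np.int64(11), np.int64(467))]
```

Run:
```python
from h import *
z=np.load("wrist5.npz"); p=viewer.camera_params("wrist"); p["R"]=z["R"]; p["t"]=z["t"]
C=np.array([.5069,.0283]); a=np.radians(-7.04); ex=np.array([np.cos(a),np.sin(a)]); ey=np.array([-ex[1],ex[0]])
def sw(u,v,zz):
    P=plane(p,[(u,v)],zz)[0,:2]-C; return np.round([P@ex*1e3,P@ey*1e3],1).tolist()
print("s+",[sw(u,v,.0994) for u,v in [(427,110),(424.6,140),(421,180),(417,220)]])
print("bo",[sw(u,v,.089) for u,v in [(447.5,110),(445,140),(440.5,180),(436,220)]])
print("s-",[sw(u,v,.0994) for u,v in [(208.8,110),(211,140),(214.7,180),(219,220)]])
print("w+",[sw(u,v,.0994) for u,v in [(250,71.7),(330,71.4)]],"board outer w",[sw(u,v,.089) for u,v in [(250,42.3),(330,42)]])
```

```text
s+ [[134.8, 71.6], [134.8, 57.0], [134.8, 36.4], [134.7, 14.2]]
bo [[149.1, 71.4], [149.4, 55.8], [149.3, 33.8], [149.3, 10.1]]
s- [[28.3, 71.8], [28.0, 57.2], [28.0, 36.7], [28.1, 14.5]]
w+ [[49.5, 89.2], [87.2, 89.1]] board outer w [[48.1, 103.9], [87.5, 103.7]]
```

Request:
{"method": "carry_out", "body": {"deltas": [[0,0,0,-0.001,-0.0003,0,0],[0,0,0,-0.0019,-0.0006,0,0],[0,0,0,-0.0019,-0.0006,-0.001,0],[0,0,0,-0.0019,-0.0006,-0.002,0],[0,0,0,-0.0019,-0.0006,-0.002,0],[0,0,0,-0.0019,-0.0006,-0.002,0]]}}

```text
time_s: 12.75
eef_pos: [0.5858, 0.0182, 0.1273]
eef_rot: [-0.0, 0.75, 0.662, -0.0]
force: [-0.7, 0.1, -4.0]
grip_width: 0.0109
gripper_force: 59.0
```

```bash
cat > edges.py <<'E'
from h import *
s=status.get_state(); im,d,p=cam("wrist"); p["R"]=np.array(p["R"]); s2=status.get_state()
C=np.array([.5069,.0283]); a=np.radians(-7.04); ex=np.array([np.cos(a),np.sin(a)]); ey=np.array([-ex[1],ex[0]])
P=(s["eef_pos"]+s2["eef_pos"])[:2]/2-C; print("tcp",s["eef_pos"],"s,w",P@ex*1e3,P@ey*1e3,s["force"])
zr=s["eef_pos"][2]-.0972+.065
S=cv2.cvtColor(im,cv2.COLOR_RGB2HSV)[...,1].astype(float); V=im.sum(2).astype(float)
def sw(u,v,zz):
    P=plane(p,[(u,v)],zz)[0,:2]-C; return P@ex*1e3,P@ey*1e3
def cross(x,lo,hi,th):
    for i in range(lo,hi):
        if (x[i]-th)*(x[i+1]-th)<=0: return i+(th-x[i])/(x[i+1]-x[i]+1e-9)
A=[];B=[];D=[]
for v in range(110,225,10):
    e=cross(S[v],405,440,90); A.append(sw(e,v,zr)[0])
    o=cross(V[v],int(e)+8,int(e)+30,320); B.append(sw(o,v,.089)[0])
    D.append(sw(203+V[v,203:226].argmin(),v,zr)[0])
W=[];O=[]
for u in range(240,420,10):
    e=cross(S[:,u],55,95,90); W.append(sw(u,e,zr)[1]); o=cross(V[:,u],25,60,300); O.append(sw(u,o,.089)[1])
A,B,D,W,O=map(np.median,(A,B,D,W,O))
print("pan s- %.1f s+ %.1f | rear board inner %.1f -> gap s+ %.1f ; pan w+ %.1f board inner %.1f gap w+ %.1f"%(D,A,B-14,B-14-A,W,O-14,O-14-W))
E
python3 edges.py
```

```text
tcp [0.58581104 0.01821821 0.12725404] s,w 79.55424643799874 -0.3379448597137513 [-0.67345969  0.07912216 -3.96721255]
pan s- 25.3 s+ 133.4 | rear board inner 135.3 -> gap s+ 2.0 ; pan w+ 89.8 board inner 90.0 gap w+ 0.2
```

Run:
```python
from h import *
s=status.get_state(); im,d,p=cam("wrist"); X=cloud(p,d)
C=np.array([.5069,.0283]); a=np.radians(-7.04); ex=np.array([np.cos(a),np.sin(a)]); ey=np.array([-ex[1],ex[0]])
zr=s["eef_pos"][2]-.0972+.065
for u in (250,300,330,380):
    print(u,[(v,int(im[v,u].sum()),round(float(X[v,u,2]*1e3),1),round(float((plane(p,[(u,v)],zr)[0,:2]-C)@ey*1e3),1)) for v in range(64,92,2)])
```

```text
250 [(64, 169, 88.2, 92.0), (66, 152, 89.6, 91.1), (68, 138, 87.1, 90.2), (70, 323, 79.3, 89.3), (72, 461, 79.9, 88.4), (74, 441, 80.2, 87.4), (76, 448, 95.6, 86.5), (78, 465, 97.5, 85.6), (80, 468, 97.2, 84.7), (82, 461, 96.9, 83.8), (84, 463, 97.6, 82.9), (86, 461, 96.6, 81.9), (88, 438, 101.0, 81.0), (90, 447, 99.9, 80.1)]
300 [(64, 161, 88.4, 91.8), (66, 145, 88.3, 90.9), (68, 133, 85.7, 90.0), (70, 363, 79.5, 89.1), (72, 466, 81.0, 88.2), (74, 437, 80.1, 87.2), (76, 454, 96.3, 86.3), (78, 466, 97.0, 85.4), (80, 469, nan, 84.5), (82, 462, 97.2, 83.6), (84, 465, 96.0, 82.7), (86, 462, 97.2, 81.8), (88, 441, 99.1, 80.8), (90, 448, 99.3, 79.9)]
330 [(64, 171, 87.6, 91.7), (66, 153, 88.2, 90.8), (68, 137, 86.4, 89.9), (70, 365, 80.8, 89.0), (72, 460, 79.8, 88.1), (74, 433, 79.9, 87.2), (76, 456, 96.5, 86.3), (78, 471, 96.8, 85.4), (80, 469, 95.5, 84.5), (82, 466, 96.7, 83.6), (84, 469, 95.6, 82.6), (86, 469, 98.4, 81.7), (88, 447, 100.6, 80.8), (90, 458, 99.3, 79.9)]
380 [(64, 171, 88.1, 91.8), (66, 158, 87.8, 90.9), (68, 136, 86.3, 90.0), (70, 326, 79.3, 89.1), (72, 452, 80.4, 88.2), (74, 433, 79.7, 87.3), (76, 454, 96.6, 86.4), (78, 475, 97.1, 85.5), (80, 472, 95.7, 84.6), (82, 470, 98.0, 83.6), (84, 471, 97.3, 82.7), (86, 478, 96.3, 81.8), (88, 460, 98.5, 80.9), (90, 471, 99.5, 79.9)]
```

Depth confirms the pan's +w edge is 3 mm from the board, so shift +1.1 mm in y, then lower gently.

Request:
{"method": "carry_out", "body": {"deltas": [[0,0,0,0.0001,0.0011,0,0],[0,0,0,0.0001,0.0011,0,0],[0,0,0,0.0001,0.0011,-0.0015,0],[0,0,0,0.0001,0.0011,-0.003,0],[0,0,0,0.0001,0.0011,-0.0045,0],[0,0,0,0.0001,0.0011,-0.006,0],[0,0,0,0.0001,0.0011,-0.0075,0],[0,0,0,0.0001,0.0011,-0.0075,0]]}}

```text
time_s: 13.52
eef_pos: [0.5858, 0.0193, 0.1194]
eef_rot: [-0.0, 0.75, 0.662, -0.0]
force: [0.7, 0.4, -3.8]
grip_width: 0.0107
gripper_force: 59.0
```

Request:
{"method": "carry_out", "body": {"deltas": [[0,0,0,0,0,-0.001,0],[0,0,0,0,0,-0.002,0],[0,0,0,0,0,-0.002,0]]}}

```text
time_s: 13.77
eef_pos: [0.5859, 0.0193, 0.1176]
eef_rot: [-0.0, 0.75, 0.662, -0.0]
force: [-0.3, -0.3, -3.4]
grip_width: 0.011
gripper_force: 59.0
```

Request:
{"method": "carry_out", "body": {"deltas": [[0,0,0,0,0,-0.001,0],[0,0,0,0,0,-0.0015,0],[0,0,0,0,0,-0.0015,0]]}}

```text
time_s: 14.02
eef_pos: [0.5859, 0.0193, 0.1162]
eef_rot: [-0.0, 0.75, 0.662, -0.0]
force: [-0.2, -0.1, -4.0]
grip_width: 0.0107
gripper_force: 59.0
```

Request:
{"method": "carry_out", "body": {"deltas": [[0,0,0,0,0,-0.0008,0],[0,0,0,0,0,-0.0012,0],[0,0,0,0,0,-0.0012,0]]}}

```text
time_s: 14.27
eef_pos: [0.5859, 0.0193, 0.1154]
eef_rot: [0.0, 0.75, 0.662, 0.0]
force: [-2.8, 0.2, 1.6]
grip_width: 0.011
gripper_force: 59.8
```

It landed at the expected hung height (TCP 0.1155). Now I'll release and rise.

Request:
{"method": "carry_out", "body": {"deltas": [[0,0,0,0,0,0,0.2],[0,0,0,0,0,0,0.5],[0,0,0,0,0,0,0.6],[0,0,0,0,0,0,0.6],[0,0,0,0,0,0,0.6],[0,0,0,0,0,0.01,0.6],[0,0,0,0,0,0.03,0.6],[0,0,0,0,0,0.06,0.6],[0,0,0,0,0,0.095,0.6],[0,0,0,0,0,0.13,0.6],[0,0,0,0,0,0.16,0.6],[0,0,0,0,0,0.18,0.6],[0,0,0,0,0,0.18,0.6]]}}

```text
time_s: 15.35
eef_pos: [0.5871, 0.0193, 0.3004]
eef_rot: [0.002, 0.75, 0.662, 0.003]
force: [1.1, -0.5, 0.3]
grip_width: 0.0513
gripper_force: 0.0
```

Request:
{"method": "carry_out", "body": {"deltas": [[0,0,0,-0.01,0.03,0,0.6],[0,0,0,-0.02,0.065,0,0.6],[0,0,0,-0.03,0.1,0,0.6],[0,0,0,-0.045,0.135,0,0.6],[0,0,0,-0.06,0.17,0,0.6],[0,0,0,-0.08,0.205,0,0.6],[0,0,0,-0.1,0.24,0,0.6],[0,0,0,-0.12,0.27,0,0.6],[0,0,0,-0.14,0.3,0,0.6],[0,0,0,-0.16,0.32,0,0.6],[0,0,0,-0.16,0.32,0,0.6],[0,0,0,-0.16,0.32,0,0.6]]}}

```text
time_s: 16.35
eef_pos: [0.4249, 0.3402, 0.2953]
eef_rot: [0.0, 0.749, 0.663, -0.0]
force: [0.5, 0.5, -0.3]
grip_width: 0.0511
gripper_force: 0.0
```

Run:
```python
from h import *
im,d,p=cam("top"); b,_,_=cam("scene")
C=np.array([.5069,.0283]); a=np.radians(-7.04); ex=np.array([np.cos(a),np.sin(a)]); ey=np.array([-ex[1],ex[0]])
X=cloud(p,d); P=X[...,:2]-C; s=P@ex; w=P@ey; Z=X[...,2]
bar=(abs(s-.08)<.03)&(abs(w)<.06)&(cv2.cvtColor(im,cv2.COLOR_RGB2HSV)[...,2]<60)&(Z>.1)
uv=np.argwhere(bar)[:,::-1]; q=plane(p,uv,.125)[:,:2]-C; print("bar s,w",(q@ex).mean()*1e3,(q@ey).mean()*1e3,"Z",np.nanmedian(Z[bar]),len(uv))
A=[];
for n,m in {"rim s-":(abs(s-.032)<.004)&(abs(w)<.07),"rim s+":(abs(s-.13)<.004)&(abs(w)<.07),"rim w+":(abs(w-.083)<.004)&(abs(s-.08)<.04),"rim w-":(abs(w+.083)<.004)&(abs(s-.08)<.04),"open rim far":(abs(s-.019)<.004)&(abs(w)<.07)}.items(): print(n,np.nanmedian(Z[m])*1e3,m.sum())
st=status.get_state(); print(st["eef_pos"],st["force"],st["time_s"])
t=cv2.resize(im[140:285,255:370],(380,480),interpolation=cv2.INTER_CUBIC); c=cv2.resize(b[150:310,220:420],(420,336),interpolation=cv2.INTER_CUBIC)
c=cv2.copyMakeBorder(c,0,144,0,0,cv2.BORDER_CONSTANT); save("final",np.hstack([t,c]))
```

```text
bar s,w 79.51001488515088 -0.5314080645111326 Z 0.12626611293053747 144
rim s- 88.20506934037365 169
rim s+ 87.1493274065139 132
rim w+ 87.37767486471931 82
rim w- 87.67250648033932 89
open rim far 86.45744347426293 158
[0.42612956 0.338948   0.29522495] [0.13231024 0.55797731 1.10631696] 16.45
```

View pics/final.png

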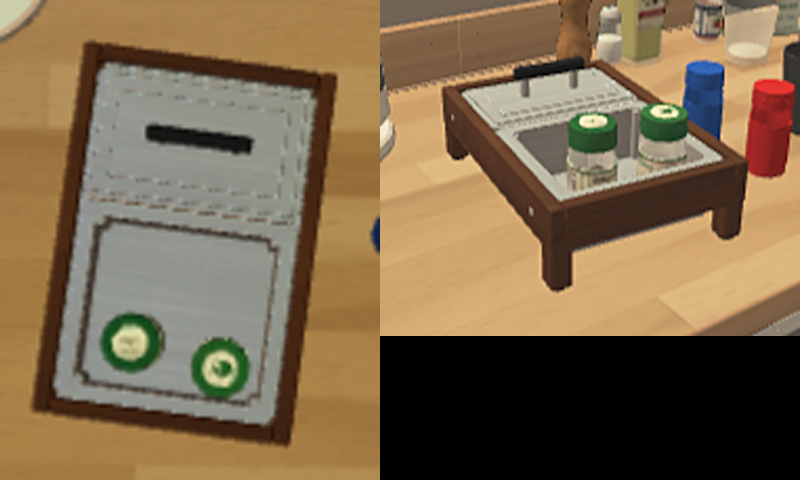

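The picture shows the open pan against the front board with both jars upright. The lidded pan lies flat and level behind it, bar at (199,138), with all its rim sides at the same height (±0.5 mm). The gripper is clear of everything, so I'm handing it in.

```bash
python3 -c "
from rig import order; print(order.job_done())"
```

```text
the job is handed in; nothing more can be done
None
```

The job is handed in, though no verdict came back: the open pan is home against the front board with both jars upright, the lidded pan hangs flat behind it, and the gripper touches nothing.

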